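# Move the pig sign to the other swing-out hook

## Robot

A 7-joint arm with a two-finger parallel gripper is mounted at the origin on the work surface. World frame = base frame: x ahead of the robot, y to its left, z up, the work surface at z = 0. Lengths are in m, angles in rad, forces in N, time in s.
With the tool pointing down it reaches from about 0.425 to 0.825 m from the base axis. Payload 3.6 kg.
Tool frame: the origin (TCP) lies at the very end of the fingers, on their centre line; the grasp point (between the pads) lies 19 mm behind it (robot.grip_depth is the distance from the TCP to the grasp point, in m); z points along the fingers, x is the direction in which the jaws open and shut, and the axes are right-handed (so a half turn about z gives the same grasp; the last joint's range is limited). The gripper opens to 85 mm and grips with 20 to 120 N. Pads are 22 mm wide; open, the fingers measure 114 mm over their backs; the gripper's body (76 mm by 85 mm) begins 54 mm behind the grasp point. The pads swing forward as they close: fully open they stand 13 mm farther back than shut.
Start: joints at [-1.127, 0.615, -0.013, 1.423, 0.008, 1.103, -0.04], TCP at [0.294, 0.58, 0.231] pointing down, gripper open.
Joint ranges: [-3.12, 3.12], [-0.3, 2.06], [-1.34, 1.32], [0.26, 2.42], [-1.36, 4.5], [0.01, 1.98], [-2.84, 2.84]. Speed limits (rad/s): [2.79, 2.79, 3.14, 3.14, 3.14, 3.14, 3.14].

## Interface

Orientations are given as a unit quaternion [x, y, z, w].
In Python, from station import status, grab_frame, order, robot gives the robot as it stands.
- The arm moves only by the tool move_arm, never from a script. Its argument "increments" is a list that holds one entry, the list of rows, each a list of 5 numbers: the shift along the tool's x, y, z in m, then the turn about the tool's z in degrees, then the closure, from -1 (fully open) to 1 (shut), so that 0 is half open. In form: [[[dx, dy, dz, roll, grip], ...]]. A call has exactly 5 rows; each row shifts and turns the pose as measured when the row begins, along the tool's axes as they then stand; what a row does not reach is not made up. A row lasts 1/8 s, in which the tool goes at most 62.5 mm and 10.7 degrees, less where a joint would pass 70% of its speed; a pose out of reach is approached as far as the arm can. A call is refused whole if a number of a shift passes 0.0625 or a number of a turn 10.7, either way. A call with a gripper value outside its range is refused whole. The fingers move at their own pace and stop on an object; "grip_force" is the grip in N (left out, the last holds). Time passes only in rows, so rows that do not move let the fingers close, or fill a call up. It gives the time, the measured TCP pose, the force and the opening at its end, in the units of the state.
- status.state(): the state, without advancing time (a new reading comes with each control period).
- grab_frame(name): name is "scene" or "top" or "wrist"; returns a dict with "frame" (480x640x3 uint8, red, green, blue), "fx", "fy", "cx", "cy" (pixels), "position" and "attitude" of the camera in the world. Camera axes: x right, y down, z forward; pixel columns grow to the right and rows downward; lengths in m; the calibration is good to about 2 mm. A picture is of the moment at which its call begins. There is no depth.
- order.finish_job(): hands the job in, once; it reports no verdict.
The state is a dict: "time": time; "joint_positions": joint angles; "joint_velocities": joint speeds; "effort": joint torques, N m; "tcp_pos": TCP position; "tool_rot": TCP orientation; "ft_force": force on the tool from outside, world axes, zero at the start; "ft_torque": the same for the moment, N m; "width": opening from 0.0 (shut) to 1.0 (fully open).
Only numpy, scipy, OpenCV 4.12 (cv2) and the standard library are available. Lean on these libraries where they do the work, as an engineer would, in place of code of your own. Each camera call takes 0.05 s, during which the arm holds its last target. There are 200 camera calls.

## Task

Swing the empty hook on the grey frame fully out, then move the red pig-head sign from the yellow frame's hook over to it, so that the sign hangs freely by its eye on the straight part of the bar. Once the yellow frame's hook is empty, fold it back flat along its rail. Do not drop the sign, and leave the other things on the bench where they are.

Things in the scene. Friction and masses are not known exactly. Their poses are not given: they have to be found in the camera images.
- yellow_hook (a joint): angle of the yellow frame's swing hook about its upright hinge: 0 = folded, parallel to the rail along the frame's +y; 1.57 = fully out along the frame's -x, at its stop. Friction hinge (0.2 N m, about 2 N near the end) holds it where it is left; no spring. Folded, 37 mm is free between bar and rail. Hinge knuckle 18 across, top at 243.
- grey_hook (a joint): angle of the grey frame's swing hook about its upright hinge: 0 = folded, parallel to the rail along the frame's +y; 1.57 = fully out along the frame's -x, at its stop. Friction hinge (0.2 N m, about 2 N near the end) holds it where it is left; no spring. Folded, 37 mm is free between bar and rail. Hinge knuckle 18 across, top at 243.
- yellow_frame: yellow upright open frame (two posts, top rail 40 high), 190 wide, 18 thick, top 222 above the table, fixed on a foot plate 12 thick; its dark steel hook is out and holds the sign at the start. Origin on the table straight below the hook's upright hinge axis; -x points out of its front, +y along the rail to the side where the hook folds. Front at x +42; rail y -55 to 135; foot x -45 to 105. Frames may swap sides.
- grey_frame: grey upright open frame (two posts, top rail 40 high), 190 wide, 18 thick, top 222 above the table, fixed on a foot plate 12 thick; its dark steel hook is folded and empty at the start. Origin on the table straight below the hook's upright hinge axis; -x points out of its front, +y along the rail to the side where the hook folds. Front at x +42; rail y -55 to 135; foot x -45 to 105. Frames may swap sides.
- yellow_hook_mid (a point): point on the axis of the yellow hook's bar (level, round, 10 mm thick, 120 long, axis 235 above the table), 65 mm from the hinge axis; its y axis runs along the bar towards the end, z up.
- yellow_hook_tip (a point): near the top of the yellow hook's upturned end (10 mm thick), 120 mm from the hinge axis and 18 mm above the bar axis; the steel ends 5 mm higher.
- grey_hook_mid (a point): point on the axis of the grey hook's bar (level, round, 10 mm thick, 120 long, axis 235 above the table), 65 mm from the hinge axis; its y axis runs along the bar towards the end, z up.
- grey_hook_tip (a point): near the top of the grey hook's upturned end (10 mm thick), 120 mm from the hinge axis and 18 mm above the bar axis; the steel ends 5 mm higher.
- sign: red pig-head sign (disc 120 mm across, 12 thick, lowest point 178 below the origin) under a 10 mm thick aluminium hanger, about 0.3 kg. It hangs upright, square across the hook. Origin at the peak of the hanger's eye, 5.5 mm above the bar axis when hung; x thickness, y width, z up. The eye is a closed window 52 wide, 58 high below the peak, with an inverted-V roof that centres on the bar.
- sign_tab (a point): middle of the hanger's upright flat grip tab, 38 mm above the sign's origin; the tab is 34 mm wide (y), 10 thick (x) and reaches from about 16 to 58 mm above the origin. To pass the hook's upturned end the sign must be raised 28 to 34 mm, then slid along the bar.
- bowl: bystander: black plastic bowl, 110 mm across, 45 mm high; not to be disturbed.
- tape: bystander: cardboard tape ring lying flat, 100 mm across, 25 mm high; not to be disturbed.
- red_cutout: bystander: red L-shaped plastic cutout lying flat, 130 x 70 x 16 mm; not to be disturbed.
- screwdriver: bystander: screwdriver lying, 190 mm long; not to be disturbed.
- scraper: bystander: spatula-shaped scraper lying, 200 mm long; not to be disturbed.
- carton: bystander: yellow box, 110 x 70 x 50 mm; not to be disturbed.
- paint_can: bystander: can, 84 mm across, 100 mm high; not to be disturbed.

How it is judged:
On the way, in this order (a step that is already met when the one before it is completed fails the run):
1. the grey frame's hook is swung fully out while the sign is still on the yellow frame's hook (value of joint grey_hook above 1.45 rad and contact force between sign and yellow_frame above 1 N), for 0.2 s.
2. the sign hangs by its eye on the grey frame's hook (contact force between sign and grey_frame above 1 N and y of sign in the frame of grey_hook_mid between -0.055 and 0.05 m and x of sign in the frame of grey_hook_mid between -0.012 and 0.012 m and z of sign in the frame of grey_hook_mid between 0.001 and 0.011 m and angle between sign's own z axis and vertical below 0.2 rad and linear speed of sign below 0.06 m/s and value of joint grey_hook above 1.4 rad), for 0.2 s.
3. the emptied yellow hook is folded flat (value of joint yellow_hook below 0.12 rad), for 0.2 s.
At the end, for the whole second after the job is handed in: The sign hangs at rest, upright within 0.2 rad, by the roof of its eye on the straight part of the grey frame's hook (between 10 and 115 mm from the hinge), that hook is out (joint over 1.4 rad), and the yellow frame's hook is folded flat (joint under 0.12 rad) (all of step 2 and value of joint yellow_hook below 0.12 rad); the robot touches nothing.
It fails at once if the sign is dropped (its eye sinks below 170 mm above the bench) (height (world z) of sign below 0.17 m).
It fails at once if a bystander is moved more than 30 mm (distance of any of bowl, tape, red_cutout, screwdriver, scraper, carton, paint_can from where it was at the start of the episode above 0.03 m).
It also fails if it takes over 70 s, if anything falls off the work surface, if the arm or the gripper's body presses on something with over 40 N, if the wrist force passes 120 N, or if a joint passes its speed limit or range.

## Working session

There is one attempt and no reset: what is moved stays moved. The work goes in short steps, Python scripts to look and compute and a tool call to move; the robot and the scene stay as the last step left them, time stands still between calls to the robot, and variables do not carry over. Pictures are saved under pics/ and viewed, about 8 in all and at most 12, crops included, and the job is handed in when it is done.

Besides the shell and the picture viewer there is one more tool, called as name(argument=value, ...), one argument or row to a line, values as JSON. move_arm: Moves the arm, as the interface text tells. Its arguments: {"type":"object","properties":{"increments":{"type":"array","items":{"type":"array","items":{"type":"array","items":{"type":"number"}}}},"grip_force":{"type":"number"}},"required":["increments"]}

```bash
mkdir -p pics; python3 - <<'E'
from station import status, grab_frame
import cv2, numpy as np
s=status.state(); print({k:np.round(v,3).tolist() for k,v in s.items()})
for n in ("scene","top"):
    f=grab_frame(n); cv2.imwrite(f"pics/{n}0.png",f["frame"][:,:,::-1]); print(n,[np.round(f[k],4).tolist() for k in("fx","fy","cx","cy","position","attitude")])
E
```

```text
{'time': 0.0, 'joint_positions': [-1.127, 0.616, -0.013, 1.425, 0.008, 1.103, -0.04], 'joint_velocities': [0.001, -0.002, -0.001, -0.0, -0.0, -0.001, -0.001], 'effort': [-0.0, -46.922, 0.259, -17.103, 0.01, 0.01, -0.0], 'tcp_pos': [0.294, 0.579, 0.23], 'tool_rot': [0.852, 0.523, -0.001, 0.001], 'ft_force': [-0.581, 0.68, -0.282], 'ft_torque': [-0.018, -0.073, 0.004], 'width': 0.999}
scene [561.5809, 561.5809, 312.0994, 244.4625, [1.1412, -1.0116, 1.0985], [0.8658, 0.2275, -0.1199, -0.4291]]
top [473.6266, 473.6266, 318.8593, 250.7515, [0.4829, 0.0443, 1.2255], [0.714, -0.6993, 0.031, -0.0152]]
```

View pics/scene0.png

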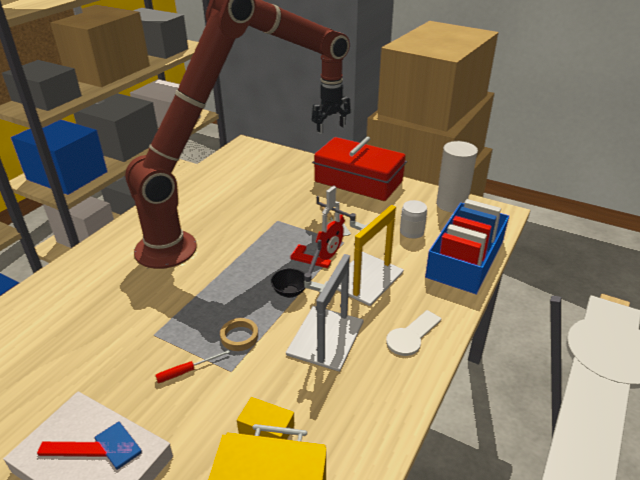

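View pics/top0.png

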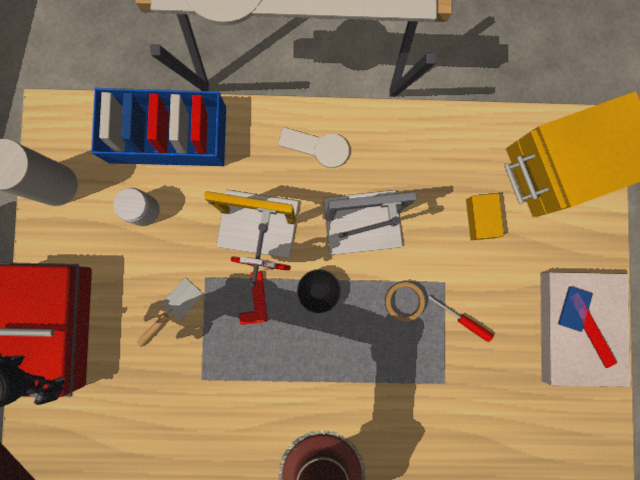

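```bash
python3 - <<'E'
import cv2, numpy as np
a=cv2.imread("pics/top0.png")[180:300,195:435]; a=cv2.resize(a,None,fx=3.3,fy=3.3,interpolation=cv2.INTER_CUBIC)
cv2.imwrite("pics/crop_t.png",a[:,:])
b=cv2.imread("pics/scene0.png")[180:370,270:420]; b=cv2.resize(b,None,fx=3.1,fy=3.1,interpolation=cv2.INTER_CUBIC)
cv2.imwrite("pics/crop_s.png",b)
E
```

```text
(no output)
```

View pics/crop_t.png

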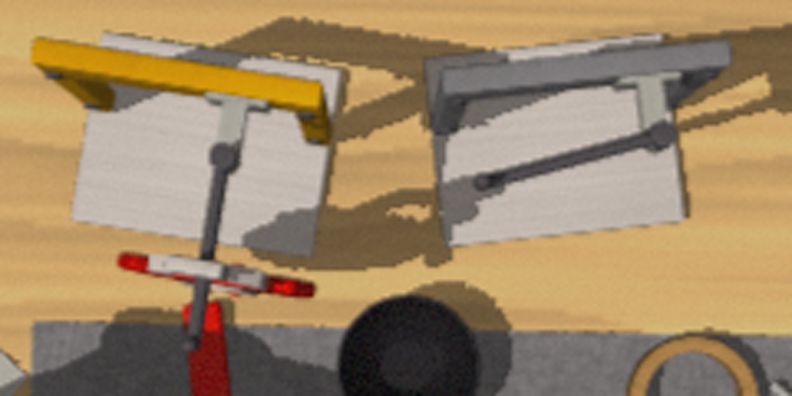

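View pics/crop_s.png

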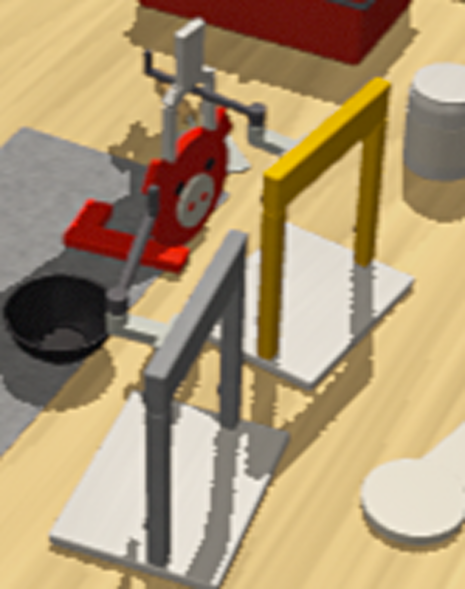

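The top crop shows the yellow knuckle at about px (262,227) and its tip at (253,284), with the sign tab around (265,263). The grey knuckle is at (396,220) and its tip at (342,235), so the grey hook is slightly off folded. Next I'll cast rays.

```bash
cat > h.py <<'E'
import numpy as np, cv2
from scipy.spatial.transform import Rotation as R
from station import status, grab_frame
def ray(f,u,v):
    d=R.from_quat(f["attitude"]).apply([(u-f["cx"])/f["fx"],(v-f["cy"])/f["fy"],1.]); return np.array(f["position"]),d
def onz(f,u,v,z):
    p,d=ray(f,u,v); return p+d*(z-p[2])/d[2]
def proj(f,P):
    q=R.from_quat(f["attitude"]).inv().apply(np.array(P)-f["position"]); return f["fx"]*q[0]/q[2]+f["cx"],f["fy"]*q[1]/q[2]+f["cy"]
def st():
    s=status.state(); r=R.from_quat(s["tool_rot"]).as_matrix()
    print("t",round(s["time"],2),"tcp",np.round(s["tcp_pos"],4),"F",np.round(s["ft_force"],1),"w",round(s["width"],3)); print(np.round(r,3)); return np.array(s["tcp_pos"]),r
E
python3 - <<'E'
from h import *
f=grab_frame("top")
c=lambda x,y:(195+x/3.3,180+y/3.3)
g=lambda x,y,z:onz(f,*c(x,y),z)
for n,x,y,z in[("yk",222,155,.243),("yt",190,342,.258),("gk",663,133,.243),("gt",484,182,.258),("yrail back L",35,38,.222),("yr R",322,83,.222),("yr front R",326,115,.222),("yr fr L",33,65,.222),("gr back L",442,70,.222),("gr back R",730,43,.222),("gfr L",442,98,.222),("gfr R",730,68,.222),("ytabtop L",160,258,.29),("tab R",265,275,.29),("foot y L",75,220,.012),("foot y R",312,255,.012),("foot g L",447,245,.012),("foot g R",686,215,.012)]:
    print(n,np.round(g(x,y,z),4))
st()
E
```

```text
yk [0.5946 0.1417 0.243 ]
yt [0.4767 0.1566 0.258 ]
gk [ 0.6149 -0.1373  0.243 ]
gt [ 0.5797 -0.0229  0.258 ]
yrail back L [0.6701 0.2662 0.222 ]
yr R [0.6452 0.0805 0.222 ]
yr front R [0.6245 0.0775 0.222 ]
yr fr L [0.6525 0.2668 0.222 ]
gr back L [0.6556 0.003  0.222 ]
gr back R [ 0.6778 -0.1845  0.222 ]
gfr L [0.6373 0.0027 0.222 ]
gfr R [ 0.6614 -0.1846  0.222 ]
ytabtop L [0.5266 0.1722 0.29  ]
tab R [0.5177 0.1094 0.29  ]
foot y L [0.5677 0.2767 0.012 ]
foot y R [0.5444 0.0927 0.012 ]
foot g L [ 0.5544 -0.012   0.012 ]
foot g R [ 0.5819 -0.1986  0.012 ]
t 0.15 tcp [0.294  0.5791 0.2304] F [ 0.1  0.7 -0.4] w 1.001
[[ 0.453  0.892 -0.001]
 [ 0.892 -0.453 -0.002]
 [-0.002  0.    -1.   ]]
```

move_arm(
  increments=[
    [[0,0,-0.026,10.6,1],[0,0,-0.026,10.6,1],[0,0,-0.026,10.6,1],[0,0,-0.026,10.6,1],[0,0,-0.026,10.6,1]],
  ],
)

```text
time: 0.78
tcp_pos: [0.2931, 0.5771, 0.3583]
tool_rot: [0.997, 0.08, -0.004, 0.006]
ft_force: [-0.2, 0.4, -0.4]
width: 0.003
```

move_arm(
  increments=[
    [[0,0,0,10.6,1],[0,0,0,6,1],[0,0,0,0,1],[0,0,0,0,1],[0,0,0,0,1]],
  ],
)

```text
time: 1.4
tcp_pos: [0.2928, 0.5775, 0.3594]
tool_rot: [0.998, -0.066, -0.003, 0.006]
ft_force: [-0.4, 0.4, -0.7]
width: -0.003
```

```bash
python3 - <<'E'
from h import *
st(); print(np.round(status.state()["joint_positions"],2))
Hg=np.array([.615,-.1373]); Y=np.array([-.118,.993]); X=np.array([-.993,-.118])
for t in np.radians([10,25,40,55,70,80,85,90]):
    u=Y*np.cos(t)+X*np.sin(t); n=-(-Y*np.sin(t)+X*np.cos(t)); print(round(np.degrees(t)),np.round(Hg+.095*u+.016*n,3))
E
```

```text
t 1.4 tcp [0.2928 0.5775 0.3594] F [-0.4  0.4 -0.7] w -0.003
[[ 0.991 -0.132 -0.006]
 [-0.132 -0.991 -0.011]
 [-0.005  0.012 -1.   ]]
[-1.3   0.55  0.31  1.2  -0.16  1.42 -1.14]
10 [ 0.603 -0.042]
25 [ 0.579 -0.048]
40 [ 0.557 -0.061]
55 [ 0.539 -0.078]
70 [ 0.526 -0.1  ]
80 [ 0.521 -0.116]
85 [ 0.52  -0.124]
90 [ 0.519 -0.133]
```

move_arm(
  increments=[
    [[0.034,0.047,0,0,1],[0.034,0.047,0,0,1],[0.034,0.047,0,0,1],[0.034,0.047,0,0,1],[0.034,0.047,0,0,1]],
  ],
)

```text
time: 2.02
tcp_pos: [0.432, 0.3212, 0.3588]
tool_rot: [0.998, -0.058, -0.004, 0.005]
ft_force: [0.1, -0.0, -0.1]
width: -0.0
```

move_arm(
  increments=[
    [[0.034,0.047,0,0,1],[0.034,0.047,0,0,1],[0.034,0.047,0,0,1],[0.034,0.047,0,0,1],[0.034,0.047,0,0,1]],
  ],
)

```text
time: 2.65
tcp_pos: [0.578, 0.06, 0.3612]
tool_rot: [0.998, -0.055, -0.003, 0.004]
ft_force: [0.5, 1.4, -0.0]
width: 0.001
```

```bash
python3 - <<'E'
from h import *
p,r=st(); print(np.round(status.state()["joint_positions"],2)); print("to go tool",np.round(r.T@(np.array([.62,-.038,.228])-p),4))
E
```

```text
t 2.65 tcp [0.578  0.06   0.3612] F [ 0.5  1.4 -0. ] w 0.001
[[ 0.994 -0.11  -0.006]
 [-0.11  -0.994 -0.008]
 [-0.005  0.008 -1.   ]]
[-0.42  0.44  0.45  1.41 -0.18  1.34 -0.08]
to go tool [0.0532 0.0917 0.1337]
```

move_arm(
  increments=[
    [[0.025,0.045,0,0,1],[0.025,0.045,0,0,1],[0.005,0.005,0,0,1],[0,0,0,0,1],[0,0,0.04,0,1]],
  ],
)

```text
time: 3.28
tcp_pos: [0.6255, -0.0497, 0.3236]
tool_rot: [0.998, -0.057, 0.001, 0.005]
ft_force: [0.5, -0.0, -0.4]
width: -0.003
```

```bash
python3 - <<'E'
from h import *
p,r=st(); print("to go tool",np.round(r.T@(np.array([.62,-.038,.228])-p),4))
f=grab_frame("wrist"); cv2.imwrite("pics/w1.png",f["frame"][:,:,::-1]); print(np.round(proj(f,[.6149,-.1373,.243]),0),np.round(proj(f,[.5797,-.0229,.258]),0))
E
```

```text
t 3.27 tcp [ 0.6255 -0.0497  0.3236] F [ 0.5 -0.  -0.4] w -0.003
[[ 0.993 -0.114  0.002]
 [-0.114 -0.993 -0.01 ]
 [ 0.003  0.01  -1.   ]]
to go tool [-0.0071 -0.0119  0.0954]
[318. 359.] [239. 227.]
```

View pics/w1.png

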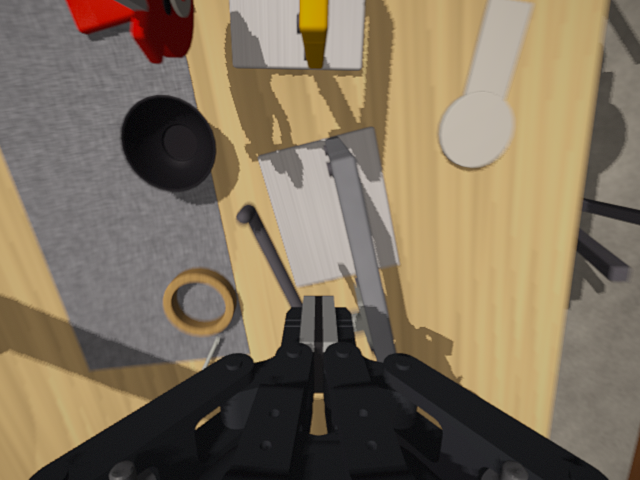

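The wrist view shows the closed fingers between the grey bar (its tip at px 245,213) and the rail. That is the right slot, so I'll go down and sweep.

move_arm(
  increments=[
    [[-0.006,-0.012,0.02,0,1],[0,0,0.03,0,1],[0,0,0.03,0,1],[0,0,0.015,0,1],[0,0,0,0,1]],
  ],
)

```text
time: 3.95
tcp_pos: [0.6138, -0.025, 0.219]
tool_rot: [0.999, -0.05, -0.008, 0.001]
ft_force: [1.0, -0.2, 1.6]
width: 0.001
```

move_arm(
  increments=[
    [[-0.015,0,0,0,1],[-0.015,0,0,0,1],[-0.015,0.005,0,0,1],[-0.012,0.01,0,0,1],[0,0,0,0,1]],
  ],
)

```text
time: 4.58
tcp_pos: [0.5616, -0.0334, 0.2272]
tool_rot: [0.999, -0.048, 0.002, 0.001]
ft_force: [-0.9, 0.6, -0.4]
width: 0.003
```

```bash
python3 - <<'E'
from h import *
p,r=st(); print("to go tool",np.round(r.T@(np.array([.519,-.133,.228])-p),4))
E
```

```text
t 4.58 tcp [ 0.5616 -0.0334  0.2272] F [-0.9  0.6 -0.4] w 0.003
[[ 0.995 -0.095  0.004]
 [-0.095 -0.995 -0.002]
 [ 0.004  0.001 -1.   ]]
to go tool [-0.033   0.1032 -0.0008]
```

move_arm(
  increments=[
    [[-0.005,0.014,0,0,1],[-0.01,0.016,0,0,1],[-0.01,0.018,0,0,1],[-0.006,0.018,0,0,1],[0,0,0,0,1]],
  ],
)

```text
time: 5.2
tcp_pos: [0.5228, -0.1004, 0.2279]
tool_rot: [0.999, -0.048, 0.003, 0.0]
ft_force: [0.4, 0.3, 0.8]
width: -0.0
```

move_arm(
  increments=[
    [[-0.004,0.016,0,0,1],[0,0.014,0,0,1],[0,0.01,0,0,1],[0,0.004,0,0,1],[0,0,0,0,1]],
  ],
)

```text
time: 5.82
tcp_pos: [0.5167, -0.1326, 0.2278]
tool_rot: [0.999, -0.043, 0.002, -0.011]
ft_force: [0.3, 0.9, 0.8]
width: -0.0
```

```bash
python3 - <<'E'
from h import *
p,r=st(); print("to go tool",np.round(r.T@(np.array([.519,-.133,.228])-p),4))
E
```

```text
t 5.83 tcp [ 0.5167 -0.1326  0.2278] F [0.3 0.9 0.8] w -0.0
[[ 0.996 -0.085  0.005]
 [-0.085 -0.996  0.022]
 [ 0.003 -0.023 -1.   ]]
to go tool [ 0.0023  0.0002 -0.0002]
```

move_arm(
  increments=[
    [[0,0.008,0,0,1],[0,0.008,0,0,1],[0,0.006,0,0,1],[0,0,0,0,1],[0,0,0,0,1]],
  ],
)

```text
time: 6.45
tcp_pos: [0.5163, -0.1327, 0.228]
tool_rot: [0.999, -0.034, -0.001, -0.031]
ft_force: [0.9, 3.0, 1.8]
width: -0.001
```

```bash
python3 - <<'E'
from h import *
p,r=st()
f=grab_frame("wrist"); cv2.imwrite("pics/w2.png",f["frame"][:,:,::-1])
E
```

```text
t 6.45 tcp [ 0.5163 -0.1327  0.228 ] F [0.9 3.  1.8] w -0.001
[[ 0.998 -0.068 -0.001]
 [-0.068 -0.996  0.061]
 [-0.005 -0.061 -0.998]]
```

move_arm(
  increments=[
    [[0,-0.015,0,0,1],[0,-0.015,0,0,1],[0,0,-0.03,0,1],[0,0,-0.05,0,1],[0,0,-0.05,0,-1]],
  ],
)

```text
time: 7.12
tcp_pos: [0.5154, -0.1097, 0.3575]
tool_rot: [0.999, -0.035, -0.009, -0.028]
ft_force: [1.6, -0.3, 0.4]
width: 0.201
```

```bash
python3 - <<'E'
from h import *
p,r=st()
f=grab_frame("top"); cv2.imwrite("pics/top1.png",cv2.resize(f["frame"][150:330,180:440,::-1],None,fx=3,fy=3))
f=grab_frame("scene"); cv2.imwrite("pics/scene1.png",f["frame"][:,:,::-1])
E
```

```text
t 7.12 tcp [ 0.5154 -0.1097  0.3575] F [ 1.6 -0.3  0.4] w 0.201
[[ 0.997 -0.071 -0.015]
 [-0.07  -0.996  0.056]
 [-0.019 -0.055 -0.998]]
```

View pics/top1.png

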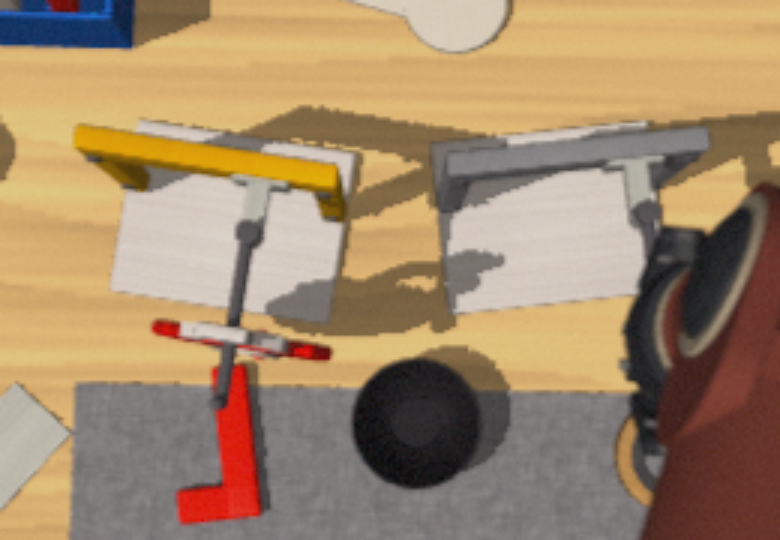

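The grey bar now runs straight out from its knuckle (crop 648,210) toward the robot, and the sign is still on the yellow hook. Next I'll move above the tab.

move_arm(
  increments=[
    [[-0.002,-0.053,0,0,-1],[-0.002,-0.053,0,0,-1],[-0.002,-0.053,0,0,-1],[-0.002,-0.053,0,0,-1],[-0.002,-0.053,0,0,-1]],
  ],
)

```text
time: 7.85
tcp_pos: [0.5278, 0.1543, 0.3733]
tool_rot: [0.999, -0.043, -0.002, -0.022]
ft_force: [0.1, -0.5, -0.2]
width: 0.998
```

move_arm(
  increments=[
    [[0,0,0,4,-1],[0,0,0,0,-1],[0,0,0,0,-1],[0,0,0,0,-1],[0,0,0,0,-1]],
  ],
)

```text
time: 8.48
tcp_pos: [0.5259, 0.1595, 0.3703]
tool_rot: [0.997, -0.074, -0.004, -0.021]
ft_force: [-0.8, 0.5, 0.7]
width: 1.002
```

```bash
python3 - <<'E'
from h import *
p,r=st()
f=grab_frame("top")
c=(180+241.5/3,150+339.5/3); print("disc centre",np.round(onz(f,*c,.1225),4))
f=grab_frame("wrist"); cv2.imwrite("pics/w3.png",f["frame"][:,:,::-1])
H=np.array([.5946,.1417]);u=np.array([-.992,.127])
for s in(.06,.07,.08):
  q=H+s*u; print(s,np.round(q,4),"tabtop px",np.round(proj(f,[*q,.2985]),0))
print("tip px",np.round(proj(f,[.4767,.1566,.258])),"knuckle",np.round(proj(f,[*H,.243])))
E
```

```text
t 8.47 tcp [0.5259 0.1595 0.3703] F [-0.8  0.5  0.7] w 1.002
[[ 0.989 -0.147 -0.006]
 [-0.146 -0.988  0.043]
 [-0.012 -0.042 -0.999]]
disc centre [0.5237 0.1554 0.1225]
0.06 [0.5351 0.1493] tabtop px [337. 273.]
0.07 [0.5252 0.1506] tabtop px [322. 273.]
0.08 [0.5152 0.1519] tabtop px [306. 273.]
tip px [258. 254.] knuckle [409. 245.]
```

View pics/w3.png

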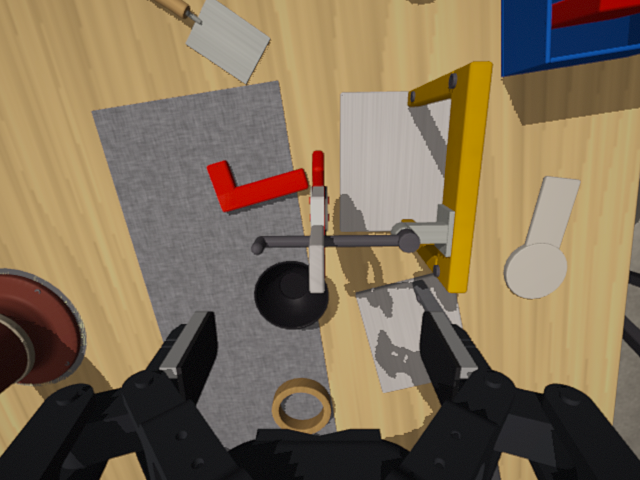

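The tab top is at px (317, ~260), square to the jaws, and the projections agree within about 5 mm. I'll descend with the jaws half open so they clear the upturned tip.

move_arm(
  increments=[
    [[-0.002,0.009,0,0,0],[0,0,0.03,0,0],[0,0,0.03,0,0],[0,0,0.03,0,0],[0,0,0.012,0,0]],
  ],
)

```text
time: 9.2
tcp_pos: [0.5231, 0.1511, 0.2679]
tool_rot: [0.997, -0.076, -0.001, -0.022]
ft_force: [-0.3, -0.3, -1.1]
width: 0.503
```

```bash
python3 - <<'E'
from h import *
p,r=st(); print("to go tool",np.round(r.T@(np.array([.522,.155,.262])-p),4))
E
```

```text
t 9.2 tcp [0.5231 0.1511 0.2679] F [-0.3 -0.3 -1.1] w 0.503
[[ 0.989 -0.151  0.   ]
 [-0.15  -0.988  0.043]
 [-0.006 -0.043 -0.999]]
to go tool [-0.0016 -0.0034  0.006 ]
```

move_arm(
  increments=[
    [[-0.001,-0.003,0.006,0,0],[0,0,0,0,0.5],[0,0,0,0,1],[0,0,0,0,1],[0,0,0,0,1]],
  ],
  grip_force=70,
)

```text
time: 9.82
tcp_pos: [0.5234, 0.1542, 0.2635]
tool_rot: [0.997, -0.076, -0.0, -0.022]
ft_force: [-0.0, 0.9, -2.6]
width: 0.107
```

move_arm(
  increments=[
    [[0,0,0,0,1],[0,0,0,0,1],[0,0,0,0,1],[0,0,-0.008,0,1],[0,0,0,0,1]],
  ],
)

```text
time: 10.45
tcp_pos: [0.5232, 0.1537, 0.2718]
tool_rot: [0.997, -0.076, -0.0, -0.022]
ft_force: [-0.2, -0.0, -3.8]
width: 0.109
```

```bash
python3 - <<'E'
from h import *
p,r=st()
E
```

```text
t 10.45 tcp [0.5232 0.1537 0.2718] F [-0.2 -0.  -3.8] w 0.109
[[ 0.989 -0.151  0.003]
 [-0.151 -0.988  0.043]
 [-0.004 -0.043 -0.999]]
```

move_arm(
  increments=[
    [[0,0,-0.012,0,1],[0,0,-0.011,0,1],[0,0,0,0,1],[-0.012,0,0,0,1],[-0.012,0,0,0,1]],
  ],
)

```text
time: 11.08
tcp_pos: [0.4982, 0.1561, 0.2966]
tool_rot: [0.997, -0.076, -0.0, -0.022]
ft_force: [0.1, 0.6, -2.7]
width: 0.109
```

```bash
python3 - <<'E'
from h import *
p,r=st()
f=grab_frame("top"); cv2.imwrite("pics/top2.png",cv2.resize(f["frame"][180:320,195:435,::-1],None,fx=3.3,fy=3.3))
E
```

```text
t 11.07 tcp [0.4982 0.1561 0.2966] F [ 0.1  0.6 -2.7] w 0.109
[[ 0.988 -0.152  0.002]
 [-0.152 -0.987  0.043]
 [-0.004 -0.043 -0.999]]
```

View pics/top2.png

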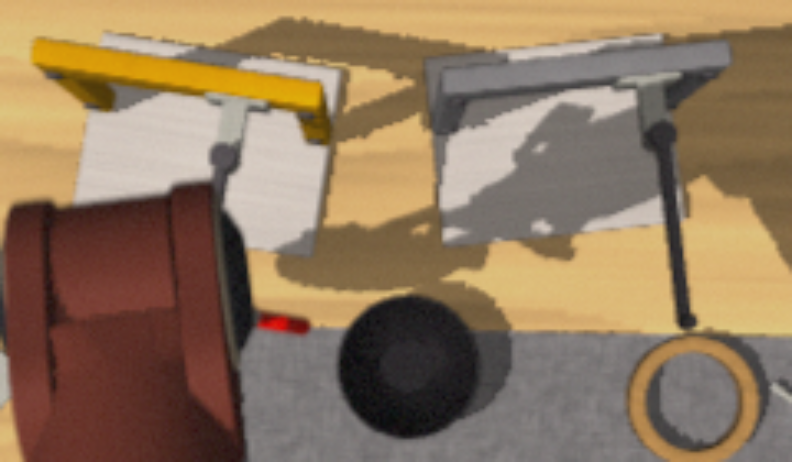

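move_arm(
  increments=[
    [[-0.012,0,0,0,1],[-0.012,0,0,0,1],[-0.012,0,0,0,1],[-0.012,0,0,0,1],[-0.01,0,0,0,1]],
  ],
)

```text
time: 11.75
tcp_pos: [0.434, 0.1661, 0.2968]
tool_rot: [0.997, -0.075, -0.002, -0.022]
ft_force: [-0.3, -0.2, -2.9]
width: 0.107
```

```bash
python3 - <<'E'
from h import *
p,r=st(); print(np.round(status.state()["joint_positions"],2))
f=grab_frame("top"); c=lambda x,y:(195+x/3.3,180+y/3.3)
k=onz(f,*c(663,133),.243);t=onz(f,*c(687,320),.258); u=(t-k)[:2];L=np.linalg.norm(u);u/=L
print(np.round(k,4),np.round(t,4),L,np.round(u,3),"angle",np.degrees(np.arctan2(-u[1],-u[0])))
q=k[:2]+.155*u; print("front",q,"mid",k[:2]+.065*u)
E
```

```text
t 11.75 tcp [0.434  0.1661 0.2968] F [-0.3 -0.2 -2.9] w 0.107
[[ 0.989 -0.15  -0.001]
 [-0.15  -0.988  0.044]
 [-0.008 -0.043 -0.999]]
[-0.66  0.26  0.36  1.85 -0.15  1.04 -0.39]
[ 0.6149 -0.1373  0.243 ] [ 0.4964 -0.1505  0.258 ] 0.11924121164906676 [-0.994 -0.111] angle 6.388488202460709
front [ 0.46090892 -0.1545273 ] mid [ 0.55035005 -0.14451307]
```

move_arm(
  increments=[
    [[0,0,-0.003,-7.5,1],[0,0,0,-7.5,1],[0.002,0.035,-0.002,0,1],[0.002,0.04,-0.002,0,1],[0.002,0.04,-0.002,0,1]],
  ],
)

```text
time: 12.42
tcp_pos: [0.4529, 0.0546, 0.301]
tool_rot: [0.998, 0.066, 0.001, -0.023]
ft_force: [0.4, 0.1, -2.2]
width: 0.104
```

```bash
python3 - <<'E'
from h import *
p,r=st(); print("to go tool",np.round(r.T@(np.array([.452,-.1525,.296])-p),4))
E
```

```text
t 12.43 tcp [0.4529 0.0546 0.301 ] F [ 0.4  0.1 -2.2] w 0.104
[[ 0.991  0.131 -0.001]
 [ 0.131 -0.99   0.047]
 [ 0.005 -0.046 -0.999]]
to go tool [-0.0281  0.2052 -0.0046]
```

move_arm(
  increments=[
    [[-0.004,0.04,-0.001,0,1],[-0.005,0.04,-0.001,0,1],[-0.007,0.04,-0.001,0,1],[-0.007,0.04,-0.001,0,1],[-0.006,0.03,0,0,1]],
  ],
)

```text
time: 13.05
tcp_pos: [0.4505, -0.1453, 0.2971]
tool_rot: [0.998, 0.065, 0.004, -0.022]
ft_force: [0.6, 0.3, -3.4]
width: 0.106
```

move_arm(
  increments=[
    [[0,0,0,0,1],[0,0,0,0,1],[0,0,0,0,1],[0,0,0,0,1],[0,0,0,0,1]],
  ],
)

```text
time: 13.68
tcp_pos: [0.4508, -0.145, 0.2971]
tool_rot: [0.998, 0.065, 0.004, -0.022]
ft_force: [0.1, -0.2, -2.9]
width: 0.105
```

```bash
python3 - <<'E'
from h import *
p,r=st(); print("to go tool",np.round(r.T@(np.array([.452,-.1525,.296])-p),4))
f=grab_frame("wrist"); cv2.imwrite("pics/w4.png",f["frame"][:,:,::-1])
E
```

```text
t 13.68 tcp [ 0.4508 -0.145   0.2971] F [ 0.1 -0.2 -2.9] w 0.105
[[ 0.992  0.129  0.005]
 [ 0.129 -0.991  0.044]
 [ 0.011 -0.043 -0.999]]
to go tool [0.0002 0.0076 0.0008]
```

View pics/w4.png

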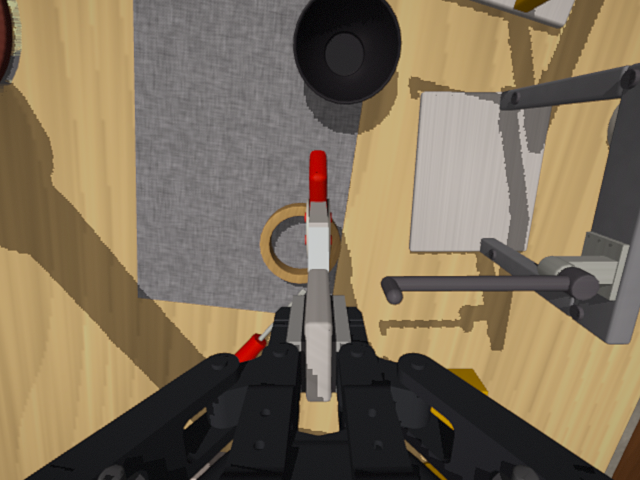

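```bash
python3 - <<'E'
from h import *
f=grab_frame("wrist")
for n,q in [("tip",[.4964,-.1505,.258]),("knuckle",[.6149,-.1373,.243])]:
    print(n,np.round(proj(f,q),1))
for u,v,z in[(391,291,.257),(392,279,.236),(582,286,.243)]: print(u,v,np.round(onz(f,u,v,z),4))
E
```

```text
tip [395.9 299.3]
knuckle [583.5 290.6]
391 291 [ 0.4929 -0.1462  0.257 ]
392 279 [ 0.4981 -0.1472  0.236 ]
582 286 [ 0.6129 -0.1345  0.243 ]
```

move_arm(
  increments=[
    [[0,0.0075,0.001,0,1],[0,0,0,0,1],[0.012,0,0,0,1],[0.012,0,0,0,1],[0.012,0,0,0,1]],
  ],
)

```text
time: 14.4
tcp_pos: [0.4898, -0.1484, 0.2962]
tool_rot: [0.998, 0.064, 0.005, -0.022]
ft_force: [0.4, 0.2, -2.9]
width: 0.107
```

```bash
python3 - <<'E'
from h import *
p,r=st(); print("to go tool",np.round(r.T@(np.array([.550,-.1415,.295])-p),4))
E
```

```text
t 14.4 tcp [ 0.4898 -0.1484  0.2962] F [ 0.4  0.2 -2.9] w 0.107
[[ 0.992  0.129  0.006]
 [ 0.128 -0.991  0.044]
 [ 0.012 -0.043 -0.999]]
to go tool [0.0606 0.001  0.0019]
```

move_arm(
  increments=[
    [[0.012,0,0,0,1],[0.012,0,0,0,1],[0.012,0,0,0,1],[0.012,0.001,0.001,0,1],[0.01,0,0,0,1]],
  ],
)

```text
time: 15.02
tcp_pos: [0.5525, -0.1406, 0.2951]
tool_rot: [0.998, 0.065, 0.004, -0.022]
ft_force: [0.6, -0.4, -3.0]
width: 0.107
```

move_arm(
  increments=[
    [[0,0,0.008,0,1],[0,0,0.008,0,1],[0,0,0.006,0,1],[0,0,0.003,0,1],[0,0,0,0,1]],
  ],
)

```text
time: 15.65
tcp_pos: [0.5517, -0.1395, 0.2676]
tool_rot: [0.998, 0.065, 0.003, -0.022]
ft_force: [0.7, 0.4, -3.3]
width: 0.108
```

```bash
python3 - <<'E'
from h import *
p,r=st()
E
```

```text
t 15.65 tcp [ 0.5517 -0.1395  0.2676] F [ 0.7  0.4 -3.3] w 0.108
[[ 0.992  0.13   0.003]
 [ 0.129 -0.991  0.044]
 [ 0.008 -0.044 -0.999]]
```

move_arm(
  increments=[
    [[0,0.001,0.003,0,1],[0,0,0.002,0,1],[0,0,0.002,0,1],[0,0,0,0,1],[0,0,0,0,1]],
  ],
)

```text
time: 16.27
tcp_pos: [0.5529, -0.1417, 0.2641]
tool_rot: [0.998, 0.065, 0.006, -0.021]
ft_force: [0.7, 0.2, -1.5]
width: 0.107
```

move_arm(
  increments=[
    [[0,0,0.002,0,1],[0,0,0,0,1],[0,0,0,0,0.7],[0,0,0,0,0.5],[0,0,0,0,0.3]],
  ],
)

```text
time: 16.9
tcp_pos: [0.5541, -0.1419, 0.2637]
tool_rot: [0.998, 0.065, 0.007, -0.02]
ft_force: [0.4, -0.3, -0.6]
width: 0.35
```

move_arm(
  increments=[
    [[0,0,0,0,0.1],[0,0,0,0,0],[0,0,0,0,0],[0,0,-0.01,0,0],[0,0,-0.015,0,0]],
  ],
)

```text
time: 17.52
tcp_pos: [0.5534, -0.1427, 0.289]
tool_rot: [0.998, 0.065, 0.006, -0.021]
ft_force: [0.4, 0.1, -0.2]
width: 0.498
```

move_arm(
  increments=[
    [[0,0,-0.02,0,0],[0,0,-0.03,0,0],[0,0,-0.03,0,0],[0,0,-0.01,0,0],[0,0,0,0,0]],
  ],
)

```text
time: 18.15
tcp_pos: [0.5529, -0.1477, 0.3875]
tool_rot: [0.998, 0.064, 0.01, -0.019]
ft_force: [0.6, -0.2, -0.3]
width: 0.5
```

```bash
python3 - <<'E'
from h import *
p,r=st()
f=grab_frame("wrist"); a=f["frame"][:,:,::-1]
g=grab_frame("scene")["frame"][160:360,260:430,::-1]; g=cv2.resize(g,None,fx=2.4,fy=2.4); 
cv2.imwrite("pics/w5.png",np.hstack([cv2.resize(a,(390,480))[:, :],g[:480,:408]]))
E
```

```text
t 18.15 tcp [ 0.5529 -0.1477  0.3875] F [ 0.6 -0.2 -0.3] w 0.5
[[ 0.991  0.129  0.018]
 [ 0.128 -0.991  0.04 ]
 [ 0.023 -0.037 -0.999]]
```

View pics/w5.png

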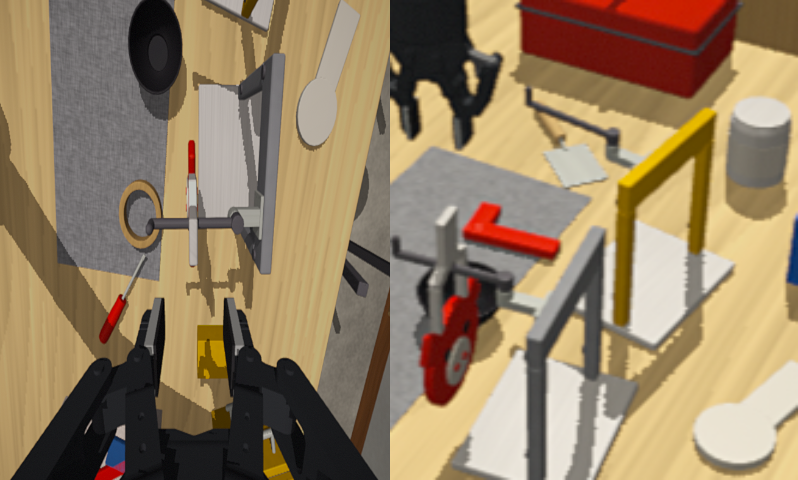

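The sign hangs square on the straight part of the grey bar, and the yellow hook is out and empty. Next I'll fold the yellow hook, pushing from its -y side.

move_arm(
  increments=[
    [[-0.0055,-0.054,0,0,1],[-0.0055,-0.054,0,0,1],[-0.0055,-0.054,0,0,1],[-0.0055,-0.054,0,0,1],[-0.0055,-0.054,0,0,1]],
  ],
)

```text
time: 18.88
tcp_pos: [0.4875, 0.1196, 0.3885]
tool_rot: [0.998, 0.058, 0.002, -0.018]
ft_force: [1.6, 0.2, -0.3]
width: -0.003
```

```bash
python3 - <<'E'
from h import *
p,r=st(); print("to go tool",np.round(r.T@(np.array([.491,.12,.228])-p),4))
H=np.array([.5946,.1447]); Y=np.array([.13,.992]); X=np.array([-.992,.13])
for t in np.radians([90,75,60,45,30,15,5,0]):
    u=Y*np.cos(t)+X*np.sin(t); n=-Y*np.sin(t)+X*np.cos(t); print(round(np.degrees(t)),np.round(H+.092*u+.017*n,3))
E
```

```text
t 18.88 tcp [0.4875 0.1196 0.3885] F [ 1.6  0.2 -0.3] w -0.003
[[ 0.993  0.117  0.002]
 [ 0.117 -0.993  0.037]
 [ 0.006 -0.036 -0.999]]
to go tool [0.0025 0.0058 0.1604]
90 [0.501 0.14 ]
75 [0.503 0.164]
60 [0.511 0.187]
45 [0.525 0.207]
30 [0.544 0.223]
15 [0.566 0.234]
5 [0.582 0.237]
0 [0.59  0.238]
```

move_arm(
  increments=[
    [[0.008,0.008,0.03,0,1],[0,0,0.045,0,1],[0,0,0.045,0,1],[0,0,0.038,0,1],[0,0,0,0,1]],
  ],
)

```text
time: 19.5
tcp_pos: [0.4913, 0.1273, 0.221]
tool_rot: [0.998, 0.067, -0.003, -0.019]
ft_force: [-0.2, -0.7, 0.8]
width: -0.004
```

```bash
python3 - <<'E'
from h import *
p,r=st(); print("to go tool",np.round(r.T@(np.array([.503,.164,.228])-p),4))
E
```

```text
t 19.5 tcp [0.4913 0.1273 0.221 ] F [-0.2 -0.7  0.8] w -0.004
[[ 0.991  0.133 -0.009]
 [ 0.133 -0.99   0.037]
 [-0.004 -0.038 -0.999]]
to go tool [ 0.0165 -0.0351 -0.0057]
```

move_arm(
  increments=[
    [[0.006,-0.012,-0.005,0,1],[0.006,-0.012,0,0,1],[0.006,-0.014,0,0,1],[0.006,-0.016,0,0,1],[0.008,-0.016,0,0,1]],
  ],
)

```text
time: 20.12
tcp_pos: [0.517, 0.2018, 0.2328]
tool_rot: [0.998, 0.065, -0.001, -0.017]
ft_force: [-1.0, -3.0, 0.9]
width: 0.003
```

```bash
python3 - <<'E'
from h import *
p,r=st(); print("to go tool 30deg",np.round(r.T@(np.array([.544,.223,.228])-p),4))
E
```

```text
t 20.12 tcp [0.517  0.2018 0.2328] F [-1.  -3.   0.9] w 0.003
[[ 0.992  0.129 -0.004]
 [ 0.129 -0.991  0.034]
 [ 0.001 -0.035 -0.999]]
to go tool 30deg [ 0.0295 -0.0174  0.0054]
```

move_arm(
  increments=[
    [[0.014,-0.012,0.004,0,1],[0.015,-0.008,0.001,0,1],[0.014,-0.004,0,0,1],[0.014,-0.002,0,0,1],[0,0,0,0,1]],
  ],
)

```text
time: 20.75
tcp_pos: [0.5746, 0.2457, 0.2339]
tool_rot: [0.997, 0.068, 0.003, -0.021]
ft_force: [0.9, 0.4, -0.9]
width: -0.001
```

```bash
python3 - <<'E'
from h import *
p,r=st(); print("to go tool 0deg",np.round(r.T@(np.array([.590,.238,.228])-p),4))
E
```

```text
t 20.75 tcp [0.5746 0.2457 0.2339] F [ 0.9  0.4 -0.9] w -0.001
[[ 0.991  0.136  0.004]
 [ 0.136 -0.99   0.043]
 [ 0.01  -0.042 -0.999]]
to go tool 0deg [0.0142 0.01   0.0056]
```

move_arm(
  increments=[
    [[0.004,0.008,0.005,0,1],[0.006,0,0,0,1],[0.006,0,0,0,1],[0.005,0,0,0,1],[0.004,0,0,0,1]],
  ],
)

```text
time: 21.38
tcp_pos: [0.5967, 0.2497, 0.2332]
tool_rot: [0.997, 0.071, 0.001, -0.028]
ft_force: [-11.9, -3.1, 9.5]
width: -0.002
```

move_arm(
  increments=[
    [[0.004,0,0,0,1],[0.004,0,0,0,1],[0.004,0,0,0,1],[0,0,0,0,1],[0,0,0,0,1]],
  ],
)

```text
time: 22.0
tcp_pos: [0.5957, 0.2495, 0.2338]
tool_rot: [0.997, 0.071, -0.016, -0.027]
ft_force: [-1.9, -1.6, 2.3]
width: 0.001
```

```bash
python3 - <<'E'
from h import *
p,r=st()
E
```

```text
t 22.0 tcp [0.5957 0.2495 0.2338] F [-1.9 -1.6  2.3] w 0.001
[[ 0.989  0.142 -0.037]
 [ 0.143 -0.988  0.052]
 [-0.029 -0.057 -0.998]]
```

move_arm(
  increments=[
    [[-0.02,0,0,0,1],[-0.02,0,0,0,1],[-0.01,0,-0.04,0,1],[0,0,-0.05,0,1],[0,0,-0.05,0,1]],
  ],
)

```text
time: 22.62
tcp_pos: [0.5519, 0.2385, 0.3717]
tool_rot: [0.997, 0.072, -0.016, -0.028]
ft_force: [0.8, 1.8, 0.6]
width: -0.001
```

move_arm(
  increments=[
    [[-0.05,-0.03,0,0,1],[-0.04,-0.05,0,0,1],[0,-0.06,0,0,1],[0,-0.06,0,0,1],[0,-0.06,0,0,1]],
  ],
)

```text
time: 23.25
tcp_pos: [0.4334, 0.4878, 0.3968]
tool_rot: [0.997, 0.066, -0.003, -0.035]
ft_force: [1.5, -0.0, 0.0]
width: 0.003
```

```bash
python3 - <<'E'
from h import *
p,r=st()
f=grab_frame("top")["frame"]; cv2.imwrite("pics/top3.png",cv2.resize(f[170:330,195:435,::-1],None,fx=3.3,fy=3.3))
E
```

```text
t 23.25 tcp [0.4334 0.4878 0.3968] F [ 1.5 -0.   0. ] w 0.003
[[ 0.991  0.131 -0.011]
 [ 0.131 -0.989  0.069]
 [-0.002 -0.07  -0.998]]
```

View pics/top3.png

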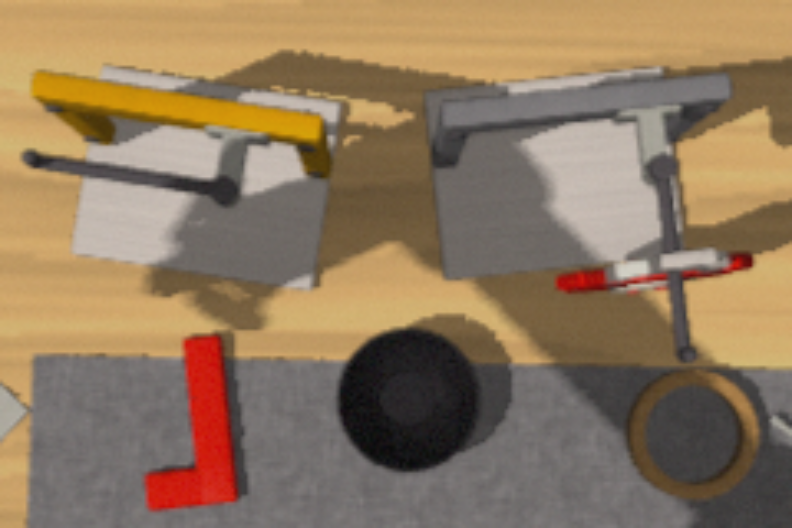

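```bash
python3 -c "
from station import order
print(order.finish_job())"
```

```text
the job is handed in; nothing more can be done
None
```

I moved the sign to the grey hook, folded the yellow hook flat and handed the job in at about 23 s of robot time. No verdict was reported.

- **Grey hook:** I swung it out with the closed fingers until it stopped moving. From above, the bar was within about 1° of square to its rail.
- **Sign:** I gripped it by its tab, raised it about 31 mm, slid it off the yellow hook and set it on the grey bar. In the last pictures it hangs about 60–65 mm from the hinge, square across the bar.
- **Yellow hook:** I pushed it to its stop. From above, it lies parallel to its rail within about 1°.
- **Bystanders:** the bowl, tape and red cutout showed no visible shift in the last overhead crop. The screwdriver, scraper, carton and paint can were mostly outside it, so I did not recheck them at the end, but the arm never went low near any of them.
- **At hand-in:** the arm was clear of everything.

**Disagreements:** the wrist and top cameras differed by about 3–5 mm in y, which the eye's V roof could absorb. Pushing on the hook stops left the tool tilted about 3–4°, with no effect on the work.

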